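Set the flip tags on the specimen bins

ROBOT

A 6-joint arm with a two-finger parallel gripper is mounted at the origin on a cart in front of the work surface, level with it; the furniture and walls round the work are solid. World frame = base frame: x ahead of the robot, y to its left, z up, the work surface at z = 0. Lengths are in mm, angles in rad, forces in N, time in s.
With the tool pointing down it reaches from about 350 to 925 mm from the base axis. Payload 6.4 kg.
Tool frame: the origin (TCP) lies midway between the tips of the shut fingers; the grasp point (between the pads) lies 19 mm behind it; z points along the fingers, x is the direction in which the jaws open and shut, and the axes are right-handed (so a half turn about z gives the same grasp; the last joint's range is limited). The gripper opens to 94 mm and grips with 3 to 60 N. Pads are 16 mm wide; open, the fingers measure 119 mm over their backs; the gripper's body (75 mm by 177 mm) begins 78 mm behind the grasp point.
Start: joints at [-1.452, 0.245, 1.558, -0, 1.339, -0.174], TCP at [187.617, -622.345, 205.455] pointing down, gripper open.
Joint ranges: [-3.13, 3.13], [-1.02, 2.26], [0.13, 2.54], [-0.95, 4.09], [0.21, 2.88], [-2.74, 2.74]. Speed limits (rad/s): [2.57, 2.57, 3.14, 3.14, 3.14, 3.14].

INTERFACE

Orientations are given as a unit quaternion [w, x, y, z].
In Python, from cell import robot gives the robot as it stands. The module is installed in compiled form; this text tells all that it offers.
- The arm moves only by the shell command python3 -m crank 'ROWS' [FORCE]. ROWS is JSON, a list that holds one entry, the list of rows, each a list of 7 numbers: the turn, a rotation vector about the world's x, y, z in rad, then the shift along the world's x, y, z in m, then the finger opening in m, from 0 to 0.094. In form: [[[ax, ay, az, dx, dy, dz, gripper], ...]]. A call has 1 to 20 rows; each row shifts and turns the commanded pose from where the row before left it; what a row does not reach is not made up. A row lasts 1/8 s, in which the tool goes at most 62.5 mm and 10.7 degrees, less where a joint would pass 70% of its speed; a pose out of reach is approached as far as the arm can. A call is refused whole if a number of a shift passes 0.0625 or a number of a turn 0.188, either way. A call with a gripper value outside its range is refused whole. The fingers move at their own pace and stop on an object; FORCE is the grip in N (left out, the last holds). Time passes only in rows, so rows that do not move let the fingers close. It gives the time, the measured TCP pose, the force and the opening at its end, in the units of the state.
- robot.sense(): the state, without advancing time (a new reading comes with each control period).
- robot.read_camera(name): name is "side" or "top" or "wrist"; returns a dict with "color" (420x560x3 uint8, blue, green, red), "vertical_fov" (degrees; the focal length in pixels is half the picture's height over the tangent of half this angle, whatever the lens; pixels are square), "cx", "cy" (the principal point, pixels), "rvec" (rotation vector, rad) and "tvec" (3), from world to camera coordinates, as OpenCV has them. Camera axes: x right, y down, z forward; pixel columns grow to the right and rows downward; lengths in mm; the calibration is good to about 2 mm. A picture is of the moment at which its call begins. There is no depth.
- robot.hand_in(): hands the job in, once; it reports no verdict.
The state is a dict: "time_s": time; "joints": joint angles; "qd": joint speeds; "joint_efforts": joint torques, N m; "ee_pos": TCP position; "tcp_rot": TCP orientation; "contact_force": force on the tool from outside, world axes, zero at the start; "moment": the same for the moment, N m; "finger_gap": opening from 0.0 (shut) to 1.0 (fully open).
Only numpy, scipy, OpenCV 4.12 (cv2) and the standard library are available. Lean on these libraries where they do the work, as an engineer would, in place of code of your own. Each camera call takes 0.05 s, during which the arm holds its last target.

TASK

Each black bin in the row is full when two aluminium test specimens lie in it side by side. Push the hinged tags over with a fingertip so that only the full bins have their tag tipped out to the front, towards the robot and disc side up, and every other bin has its tag tipped back over the bin. Do not lift or shift anything: the specimens, the tweezers lying in a bin and the weight beside the row stay where they are.

Things in the scene. Friction and masses are not known exactly. Their poses are not given: they have to be found in the camera images.
- bin_base: Flat aluminium base plate, 196 (x) x 346 (y) x 4 mm, screwed to the worktop; it carries the row of five bins. Origin: centre of its underside. Its -x side is the front of the row (towards the robot); y runs along the row.
- bin_a: One of five alike black open bins, 178 (x) x 61 (y) mm, walls 16 mm high, fixed in a row in any order, 64 mm apart. Origin: centre of its underside; -x end is the front (towards the robot), z up. Two lanes along x (at y = +14.5 and -14.5 mm), each for one specimen, whose middle lies near x = +10 mm. Tag hinge line: along y at x = -78, z = 30 mm; ears beside it reach z = 43 mm.
- tag_a (a joint): Tag of bin_a: thin plate 40 mm wide, free edge 48 mm from its hinge. 0 rad upright; +0.65 (stop) tipped out to the front (-x), disc side up; -0.65 (stop) tipped in over the bin, bar side up. Swings freely, 30 g, falls to a stop by its weight; there its edge is 29 mm out from and 38 mm above the hinge. Pushed level at the edge towards the hinge it rises and goes over.
- bin_b: One of five alike black open bins, 178 (x) x 61 (y) mm, walls 16 mm high, fixed in a row in any order, 64 mm apart. Origin: centre of its underside; -x end is the front (towards the robot), z up. Two lanes along x (at y = +14.5 and -14.5 mm), each for one specimen, whose middle lies near x = +10 mm. Tag hinge line: along y at x = -78, z = 30 mm; ears beside it reach z = 43 mm.
- tag_b (a joint): Tag of bin_b: thin plate 40 mm wide, free edge 48 mm from its hinge. 0 rad upright; +0.65 (stop) tipped out to the front (-x), disc side up; -0.65 (stop) tipped in over the bin, bar side up. Swings freely, 30 g, falls to a stop by its weight; there its edge is 29 mm out from and 38 mm above the hinge. Pushed level at the edge towards the hinge it rises and goes over.
- bin_c: One of five alike black open bins, 178 (x) x 61 (y) mm, walls 16 mm high, fixed in a row in any order, 64 mm apart. Origin: centre of its underside; -x end is the front (towards the robot), z up. Two lanes along x (at y = +14.5 and -14.5 mm), each for one specimen, whose middle lies near x = +10 mm. Tag hinge line: along y at x = -78, z = 30 mm; ears beside it reach z = 43 mm.
- tag_c (a joint): Tag of bin_c: thin plate 40 mm wide, free edge 48 mm from its hinge. 0 rad upright; +0.65 (stop) tipped out to the front (-x), disc side up; -0.65 (stop) tipped in over the bin, bar side up. Swings freely, 30 g, falls to a stop by its weight; there its edge is 29 mm out from and 38 mm above the hinge. Pushed level at the edge towards the hinge it rises and goes over.
- bin_d: One of five alike black open bins, 178 (x) x 61 (y) mm, walls 16 mm high, fixed in a row in any order, 64 mm apart. Origin: centre of its underside; -x end is the front (towards the robot), z up. Two lanes along x (at y = +14.5 and -14.5 mm), each for one specimen, whose middle lies near x = +10 mm. Tag hinge line: along y at x = -78, z = 30 mm; ears beside it reach z = 43 mm.
- tag_d (a joint): Tag of bin_d: thin plate 40 mm wide, free edge 48 mm from its hinge. 0 rad upright; +0.65 (stop) tipped out to the front (-x), disc side up; -0.65 (stop) tipped in over the bin, bar side up. Swings freely, 30 g, falls to a stop by its weight; there its edge is 29 mm out from and 38 mm above the hinge. Pushed level at the edge towards the hinge it rises and goes over.
- bin_e: One of five alike black open bins, 178 (x) x 61 (y) mm, walls 16 mm high, fixed in a row in any order, 64 mm apart. Origin: centre of its underside; -x end is the front (towards the robot), z up. Two lanes along x (at y = +14.5 and -14.5 mm), each for one specimen, whose middle lies near x = +10 mm. Tag hinge line: along y at x = -78, z = 30 mm; ears beside it reach z = 43 mm.
- tag_e (a joint): Tag of bin_e: thin plate 40 mm wide, free edge 48 mm from its hinge. 0 rad upright; +0.65 (stop) tipped out to the front (-x), disc side up; -0.65 (stop) tipped in over the bin, bar side up. Swings freely, 30 g, falls to a stop by its weight; there its edge is 29 mm out from and 38 mm above the hinge. Pushed level at the edge towards the hinge it rises and goes over.
- spec_1_mid (a point): Middle of a flat aluminium dog-bone test specimen, 150 x 20 x 4 mm, lying loose in a lane of a bin, lengthways along it. All specimens are alike.
- spec_2_mid (a point): Middle of a flat aluminium dog-bone test specimen, 150 x 20 x 4 mm, lying loose in a lane of a bin, lengthways along it. All specimens are alike.
- spec_3_mid (a point): Middle of a flat aluminium dog-bone test specimen, 150 x 20 x 4 mm, lying loose in a lane of a bin, lengthways along it. All specimens are alike.
- spec_4_mid (a point): Middle of a flat aluminium dog-bone test specimen, 150 x 20 x 4 mm, lying loose in a lane of a bin, lengthways along it. All specimens are alike.
- spec_5_mid (a point): Middle of a flat aluminium dog-bone test specimen, 150 x 20 x 4 mm, lying loose in a lane of a bin, lengthways along it. All specimens are alike.
- spec_6_mid (a point): Middle of a flat aluminium dog-bone test specimen, 150 x 20 x 4 mm, lying loose in a lane of a bin, lengthways along it. All specimens are alike.
- spec_7_mid (a point): Middle of a flat aluminium dog-bone test specimen, 150 x 20 x 4 mm, lying loose in a lane of a bin, lengthways along it. All specimens are alike.
- tweezers_mid (a point): Middle of a pair of steel tweezers, 128 x 12 x 10 mm, left lying in one lane of a bin, perhaps beside a specimen; they do not count as a specimen.
- weight_mid (a point): Middle of a brass-coloured calibration weight, 29 mm in diameter and 48 mm tall, standing on the worktop beside the row. Bystander.
Mind the look-alikes: they are no part of the job. What is shaped like the part that bears spec_6_mid but green is not meant.

How it is judged (in metres and radians):
At the end, for the whole second after the job is handed in: The tag of every bin that holds a specimen in both lanes rests tipped out (joint above +0.55 rad), the tag of every other bin rests tipped in (joint below -0.55 rad), and every specimen lies within 20 mm of where it was ((value of joint tag_a above 0.55 rad or horizontal distance between each of spec_1_mid, spec_2_mid, spec_3_mid, spec_4_mid and bin_a above 0.035 m or horizontal distance between each of spec_5_mid, spec_6_mid, spec_7_mid and bin_a above 0.035 m) and (value of joint tag_b above 0.55 rad or horizontal distance between each of spec_1_mid, spec_2_mid, spec_3_mid, spec_4_mid and bin_b above 0.035 m or horizontal distance between each of spec_5_mid, spec_6_mid, spec_7_mid and bin_b above 0.035 m) and (value of joint tag_c above 0.55 rad or horizontal distance between each of spec_1_mid, spec_2_mid, spec_3_mid, spec_4_mid and bin_c above 0.035 m or horizontal distance between each of spec_5_mid, spec_6_mid, spec_7_mid and bin_c above 0.035 m) and (value of joint tag_d above 0.55 rad or horizontal distance between each of spec_1_mid, spec_2_mid, spec_3_mid, spec_4_mid and bin_d above 0.035 m or horizontal distance between each of spec_5_mid, spec_6_mid, spec_7_mid and bin_d above 0.035 m) and (value of joint tag_e above 0.55 rad or horizontal distance between each of spec_1_mid, spec_2_mid, spec_3_mid, spec_4_mid and bin_e above 0.035 m or horizontal distance between each of spec_5_mid, spec_6_mid, spec_7_mid and bin_e above 0.035 m) and (value of joint tag_a below -0.55 rad or (horizontal distance between any of spec_1_mid, spec_2_mid, spec_3_mid, spec_4_mid and bin_a below 0.035 m and horizontal distance between any of spec_5_mid, spec_6_mid, spec_7_mid and bin_a below 0.035 m)) and (value of joint tag_b below -0.55 rad or (horizontal distance between any of spec_1_mid, spec_2_mid, spec_3_mid, spec_4_mid and bin_b below 0.035 m and horizontal distance between any of spec_5_mid, spec_6_mid, spec_7_mid and bin_b below 0.035 m)) and (value of joint tag_c below -0.55 rad or (horizontal distance between any of spec_1_mid, spec_2_mid, spec_3_mid, spec_4_mid and bin_c below 0.035 m and horizontal distance between any of spec_5_mid, spec_6_mid, spec_7_mid and bin_c below 0.035 m)) and (value of joint tag_d below -0.55 rad or (horizontal distance between any of spec_1_mid, spec_2_mid, spec_3_mid, spec_4_mid and bin_d below 0.035 m and horizontal distance between any of spec_5_mid, spec_6_mid, spec_7_mid and bin_d below 0.035 m)) and (value of joint tag_e below -0.55 rad or (horizontal distance between any of spec_1_mid, spec_2_mid, spec_3_mid, spec_4_mid and bin_e below 0.035 m and horizontal distance between any of spec_5_mid, spec_6_mid, spec_7_mid and bin_e below 0.035 m)) and distance of each of spec_1_mid, spec_2_mid, spec_3_mid, spec_4_mid, spec_5_mid, spec_6_mid, spec_7_mid from where it was at the start of the episode below 0.02 m); the robot touches nothing.
It fails at once if a specimen or the tweezers are lifted or shoved out of place (moved more than 20 mm) (distance of any of spec_1_mid, spec_2_mid, spec_3_mid, spec_4_mid, spec_5_mid, spec_6_mid, spec_7_mid, tweezers_mid from where it was at the start of the episode above 0.02 m).
It fails at once if the weight is moved more than 20 mm (distance of weight_mid from where it was at the start of the episode above 0.02 m).
It also fails if it takes over 38 s, if anything falls off the work surface, if the arm or the gripper's body presses on something with over 40 N, if the wrist force passes 120 N, or if a joint passes its speed limit or range.

## Working session

There is one attempt and no reset: what is moved stays moved. The work goes in short steps, Python scripts to look and compute and a shell command to move; the robot and the scene stay as the last step left them, time stands still between calls to the robot, and variables do not carry over. Pictures are saved under pics/ and viewed, and the job is handed in when it is done.

```bash
mkdir -p pics
cat > h.py <<'E'
import numpy as np,cv2
from cell import robot
def shot(n,f):
    d=robot.read_camera(n);cv2.imwrite('pics/'+f+'.png',d['color']);np.save('pics/'+f+'.npy',d,allow_pickle=True);return d
def K(d):
    f=210/np.tan(np.radians(d['vertical_fov'])/2);return np.array([[f,0,d['cx']],[0,f,d['cy']],[0,0,1.]])
def proj(d,P):
    return cv2.projectPoints(np.array(P,float).reshape(-1,3),np.array(d['rvec'],float),np.array(d['tvec'],float),K(d),None)[0].reshape(-1,2)
def back(d,uv,z):
    R=cv2.Rodrigues(np.array(d['rvec'],float))[0];t=np.array(d['tvec'],float).ravel()
    C=-R.T@t;r=R.T@np.linalg.inv(K(d))@np.array([uv[0],uv[1],1.]);return C+r*(z-C[2])/r[2]
E
python3 - <<'E'
from h import *
for n in('top','side','wrist'):
    d=shot(n,n+'0');print(n,d['vertical_fov'],d['cx'],d['cy'])
    R=cv2.Rodrigues(np.array(d['rvec'],float))[0];print(-R.T@np.array(d['tvec']).ravel())
print(robot.sense())
E
```

```text
top 47.89806824863734 282.2360497303694 211.62664295314931
[ 449.51797699  -39.47578289 1188.17549273]
side 44.9405402351939 280.24336109844313 203.18783593515633
[ 825.39209489 -701.04302771 1362.43128153]
wrist 65.59721832520299 281.07905126588145 206.93723115014535
[ 255.80390027 -600.94210594  382.6252527 ]
{'time_s': 0.15, 'joints': array([-1.45208668e+00,  2.45619211e-01,  1.55869238e+00,  1.48428383e-05,
        1.33868635e+00, -1.74133176e-01]), 'qd': array([-2.38023292e-04, -1.64950789e-03, -4.77558438e-03, -1.29787605e-03,
        7.04638525e-05,  5.39705411e-04]), 'joint_efforts': array([ 1.26294626e-04, -4.16265965e+01, -3.14981997e+01,  6.85056299e-02,
        3.16343468e-02, -8.76436161e-05]), 'ee_pos': array([ 187.57514196, -621.88933006,  204.64289372]), 'tcp_rot': array([-5.15382874e-04,  8.02705197e-01, -5.96375614e-01, -4.77641139e-04]), 'contact_force': array([ 0.08271428,  0.69835834, -0.52043647]), 'moment': array([ 0.02734975,  0.03114516, -0.02089276]), 'finger_gap': 1.0003839721995715}
```

View pics/top0.png

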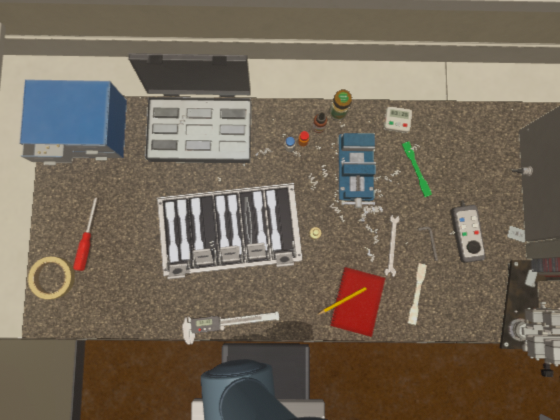

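View pics/side0.png

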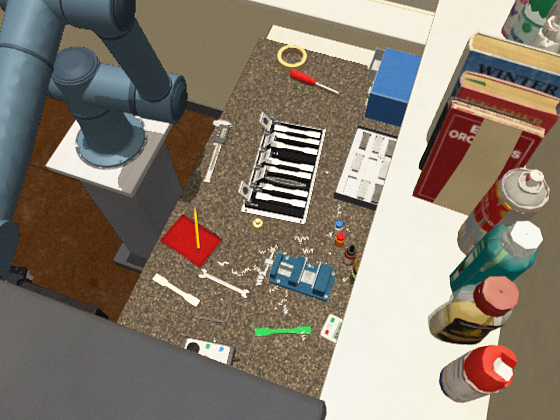

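Run:
```python
from h import *
a=cv2.imread('pics/top0.png')[175:285,145:315];cv2.imwrite('pics/topc.png',cv2.resize(a,None,fx=4.6,fy=4.6,interpolation=2))
a=cv2.imread('pics/side0.png')[105:235,225:345];cv2.imwrite('pics/sidec.png',cv2.resize(a,None,fx=4.6,fy=4.6,interpolation=2))
```

```text
(no output)
```

View pics/topc.png

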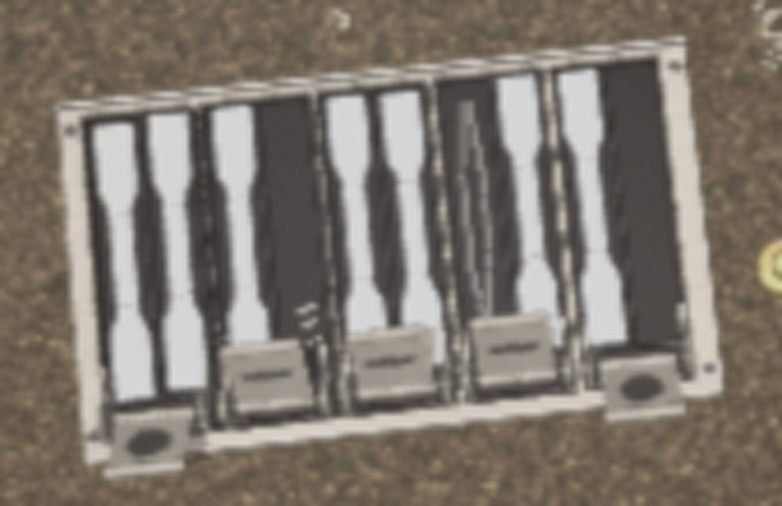

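View pics/sidec.png

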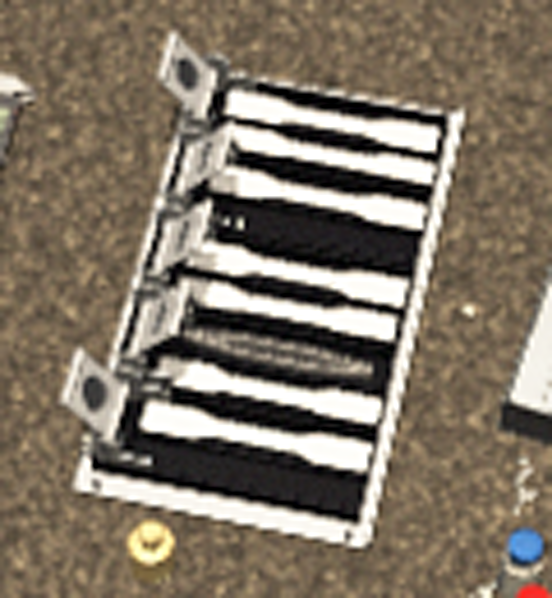

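The top view is left = +y, up = +x. From left to right the bins hold:

| Bin | Contents | Tag now |
|---|---|---|
| 1 | 2 specimens | out (disc), at (177,270) |
| 2 | 1 specimen | in, at (203,256) |
| 3 | 2 specimens | in, at (230,253): must go out |
| 4 | tweezers + 1 specimen | in, at (256,251) |
| 5 | 1 specimen | out, at (284,258): must go in |

The look-alikes are the green dog-bone (417,170) and a cream one (417,293), both outside the row. That makes 7 specimens in all, as listed. Next I'll measure the row's pose.

Run:
```python
from h import *
from scipy.optimize import least_squares
d=np.load('pics/top0.npy',allow_pickle=True).item()
s=np.load('pics/side0.npy',allow_pickle=True).item()
c=lambda p:np.array(p)/4.6+[145,175]
cs=lambda p:np.array(p)/4.6+[225,105]
L=np.array([[98,173],[98,-173],[-98,-173],[-98,173]],float)
obs=np.array([c(p) for p in[(58,107),(684,40),(720,390),(88,464)]])
obs2=np.array([cs(p) for p in[(463,112),(366,546),(77,488)]])
def W(p,l,z):
    R=np.array([[np.cos(p[2]),-np.sin(p[2])],[np.sin(p[2]),np.cos(p[2])]])
    q=np.atleast_2d(l)@R.T+p[:2];return np.c_[q,np.full(len(q),z)]
f=lambda p:np.r_[(proj(d,W(p,L,4))-obs).ravel(),(proj(s,W(p,L[:3],4))-obs2).ravel()]
r=least_squares(f,[450,60,0.1]);p=r.x;print(p,np.round(r.fun,1))
r2=least_squares(lambda p:(proj(d,W(p,L,4))-obs).ravel(),p);print(r2.x)
for i in range(5):
    y=128-64*i
    h=W(p,[-78,y],34)[0]; print(i+1,'hinge',h.round(1),'out edge',W(p,[-107,y],72)[0].round(1),'in edge',W(p,[-49,y],72)[0].round(1))
im=cv2.resize(cv2.imread('pics/top0.png')[175:285,145:315],None,fx=4.6,fy=4.6,interpolation=2)
out=[1,0,0,0,1]
for i in range(5):
    y=128-64*i
    for a in (-20,20):
        x=-107 if out[i] else -49
        q=proj(d,[W(p,[x,y+a],72)[0],W(p,[-78,y+a],34)[0]])
        q=((q-[145,175])*4.6).astype(int);cv2.line(im,tuple(map(int,q[0])),tuple(map(int,q[1])),(0,0,255),2)
cv2.imwrite('pics/ov.png',im)
print('weight',back(d,(316,232),48))
```

```text
[5.64331283e+02 7.92556014e+01 1.24681198e-01] [ 0.  -0.4 -0.2 -0.8  1.1 -0.1 -0.2 -0.3 -0.4 -0.4  0.2 -0.6 -1.4 -0.7]
[5.63277716e+02 7.96886263e+01 1.22953648e-01]
1 hinge [471.  196.6  34. ] out edge [442.2 193.   72. ] in edge [499.8 200.2  72. ]
2 hinge [479.  133.1  34. ] out edge [450.2 129.5  72. ] in edge [507.8 136.7  72. ]
3 hinge [486.9  69.6  34. ] out edge [458.2  65.9  72. ] in edge [515.7  73.2  72. ]
4 hinge [494.9   6.1  34. ] out edge [466.1   2.4  72. ] in edge [523.7   9.7  72. ]
5 hinge [502.9 -57.5  34. ] out edge [474.1 -61.1  72. ] in edge [531.6 -53.8  72. ]
weight [ 554.14965076 -134.18082022   48.        ]
```

View pics/ov.png

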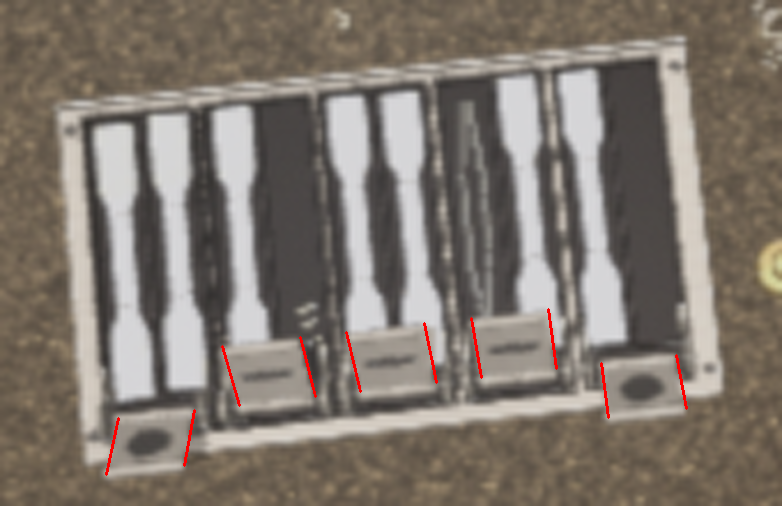

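The predicted tag outlines (red) match the picture. I'll start with bin 5, approaching from the front with the fingers shut.

```bash
python3 -m crank '[[[0,0,-0.017,0.01,0.03,0,0],[0,0,-0.017,0.02,0.05,0,0],[0,0,-0.017,0.02,0.05,0,0],[0,0,-0.017,0.02,0.05,0,0],[0,0,-0.017,0.02,0.05,0,0],[0,0,-0.017,0.02,0.05,0,0],[0,0,-0.017,0.02,0.05,0,0],[0,0,-0.017,0.02,0.05,0,0],[0,0,-0.017,0.02,0.05,0,0],[0,0,-0.017,0.02,0.05,0,0],[0,0,0,0.02,0.05,0,0],[0,0,0,0.01,0.02,0,0],[0,0,0,0,0,0,0],[0,0,0,0,0,0,0]]]'
python3 - <<'E'
from h import *
shot('top','top1');shot('wrist','wrist1');print(robot.sense())
E
```

```text
time_s: 1.9
ee_pos: [407.3, -72.8, 205.3]
tcp_rot: [0.0, 0.749, -0.663, -0.0]
contact_force: [0.4, 0.3, 0.9]
finger_gap: 0.005
{'time_s': 2.0, 'joints': array([-4.53262782e-01, -3.51613777e-01,  2.13038049e+00, -1.99009957e-04,
        1.36297863e+00,  9.96429061e-01]), 'qd': array([-1.11373218e-03,  3.28571414e-04,  6.38225339e-04,  1.01190697e-03,
       -2.97062981e-05,  2.35771774e-03]), 'joint_efforts': array([ 3.14116040e-01, -1.75158566e+01, -3.18147576e+01,  5.94885112e-02,
       -5.04793448e-02, -4.12851208e-03]), 'ee_pos': array([407.31743382, -73.21203769, 205.36467291]), 'tcp_rot': array([ 1.14274092e-04,  7.48615199e-01, -6.63004727e-01, -4.74293090e-05]), 'contact_force': array([-1.09041214, -0.43826387,  0.23785275]), 'moment': array([ 0.01958014, -0.00996869,  0.01173376]), 'finger_gap': 0.00255037308643334}
```

View pics/wrist1.png

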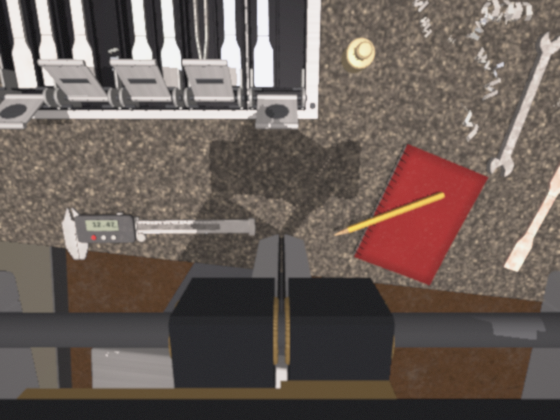

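```bash
python3 -m crank '[[[0,0,0,0,0,-0.03,0],[0,0,0,0,0,-0.04,0],[0,0,0,0,0,-0.04,0],[0,0,0,0,0,-0.033,0],[0,0,0,0.02,0.003,0,0],[0,0,0,0.025,0.003,0,0],[0,0,0,0.01,0.001,0,0],[0,0,0,0.01,0.001,0,0],[0,0,0,0.01,0.001,0,0],[0,0,0,0.01,0.001,0,0],[0,0,0,0.01,0.001,0,0],[0,0,0,0.005,0.001,0,0],[0,0,0,0,0,0,0],[0,0,0,0,0,0,0]]]'
python3 - <<'E'
from h import *
shot('side','side2');d=shot('wrist','wrist2')
a=cv2.imread('pics/side2.png')[85:255,205:345];cv2.imwrite('pics/side2c.png',cv2.resize(a,None,fx=3.5,fy=3.5,interpolation=2))
print(robot.sense()['ee_pos'],robot.sense()['contact_force'])
E
```

```text
time_s: 3.75
ee_pos: [507.3, -60.2, 62.3]
tcp_rot: [0.0, 0.749, -0.662, -0.0]
contact_force: [-0.4, -0.1, -0.7]
finger_gap: 0.005
[507.36172111 -60.31031811  62.40067026] [0.1106244  0.17730184 0.35293052]
```

View pics/side2c.png

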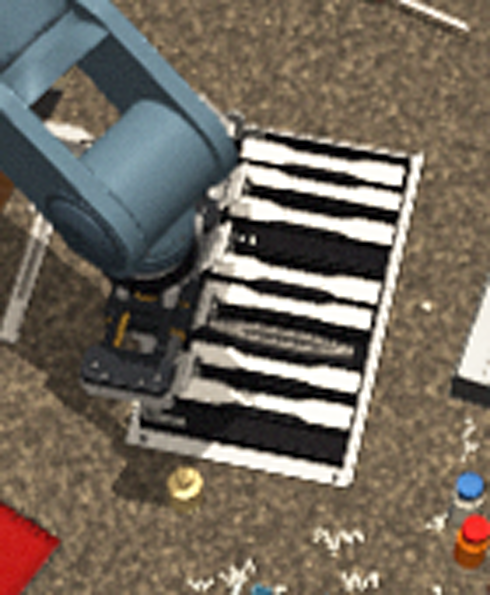

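View pics/wrist2.png

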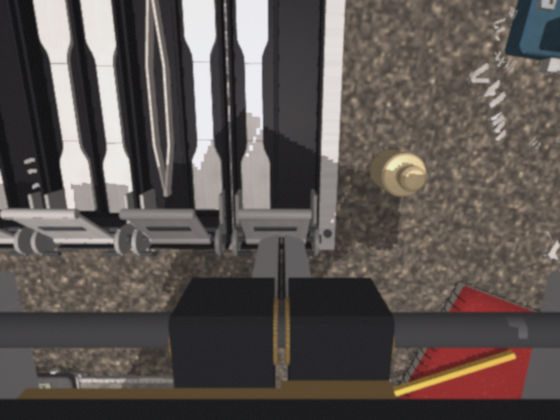

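Tag 5 now lies in, bar side up, at wrist pixel (275,225). Next is bin 3, pushed from behind towards the front.

```bash
python3 -m crank '[[[0,0,0,-0.02,-0.002,0,0],[0,0,0,0,0,0.045,0],[0,0,0,0,0,0.045,0],[0,0,0,0.018,0.035,0,0],[0,0,0,0.025,0.05,0,0],[0,0,0,0.025,0.05,0,0],[0,0,0,0,0.005,0,0],[0,0,0,0,0,-0.03,0],[0,0,0,0,0,-0.03,0],[0,0,0,0,0,-0.03,0],[0,0,0,0,0,0,0]]]'
python3 - <<'E'
from h import *
shot('side','side3');d=shot('wrist','wrist3')
a=cv2.imread('pics/side3.png')[85:255,205:345];cv2.imwrite('pics/side3c.png',cv2.resize(a,None,fx=3.5,fy=3.5,interpolation=2))
E
```

```text
time_s: 5.22
ee_pos: [552.9, 76.9, 60.0]
tcp_rot: [0.002, 0.749, -0.663, -0.002]
contact_force: [0.2, -0.5, 0.5]
finger_gap: 0.006
```

View pics/side3c.png

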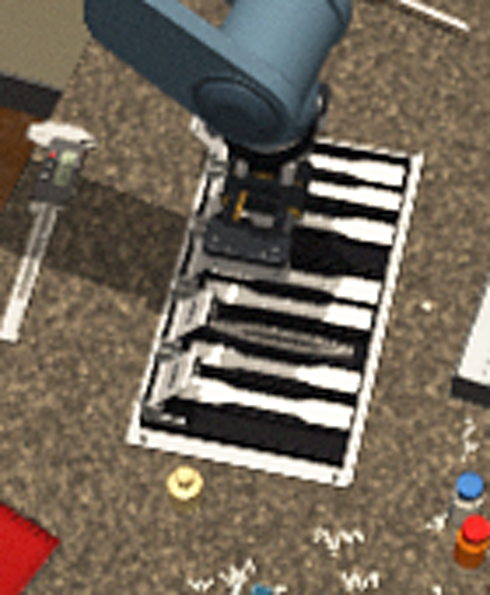

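```bash
python3 -m crank '[[[0,0,0,-0.012,-0.0015,0,0],[0,0,0,-0.01,-0.001,0,0],[0,0,0,-0.01,-0.001,0,0],[0,0,0,-0.01,-0.0015,0,0],[0,0,0,-0.01,-0.001,0,0],[0,0,0,-0.01,-0.001,0,0],[0,0,0,-0.008,-0.001,0,0],[0,0,0,0,0,0,0],[0,0,0,0,0,0,0],[0,0,0,0.02,0.002,0,0],[0,0,0,0,0,0.045,0],[0,0,0,0,0,0.05,0],[0,0,0,0,0,0.05,0],[0,0,0,-0.03,-0.05,0.02,0],[0,0,0,-0.03,-0.06,0,0],[0,0,0,-0.03,-0.06,0,0],[0,0,0,-0.03,-0.06,0,0],[0,0,0,-0.01,-0.06,0,0],[0,0,0,-0.01,-0.04,0,0],[0,0,0,0,0,0,0]]]'
python3 - <<'E'
from h import *
shot('side','side4');d=shot('top','top4');shot('wrist','wrist4')
a=cv2.imread('pics/side4.png')[85:255,205:345];cv2.imwrite('pics/side4c.png',cv2.resize(a,None,fx=3.5,fy=3.5,interpolation=2))
a=cv2.imread('pics/top4.png')[175:285,145:315];cv2.imwrite('pics/top4c.png',cv2.resize(a,None,fx=4.6,fy=4.6,interpolation=2))
E
```

```text
time_s: 7.82
ee_pos: [371.2, -248.2, 227.6]
tcp_rot: [0.0, 0.748, -0.664, -0.0]
contact_force: [0.1, -0.6, -0.6]
finger_gap: 0.002
```

View pics/top4c.png

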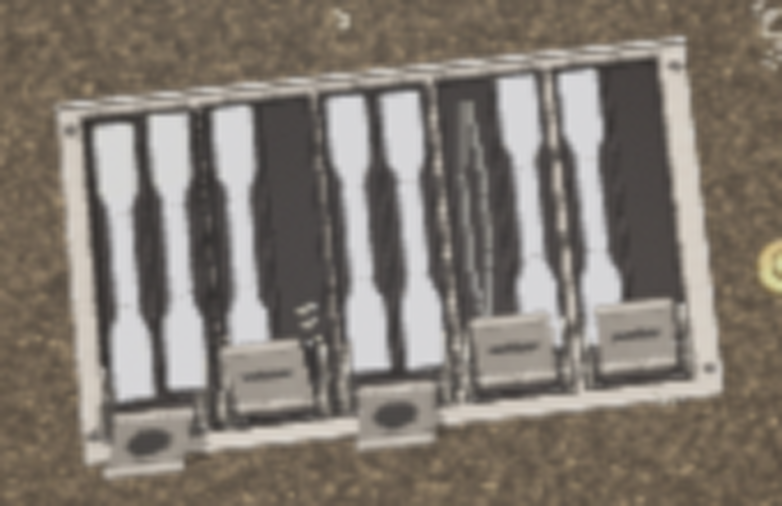

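View pics/side4c.png

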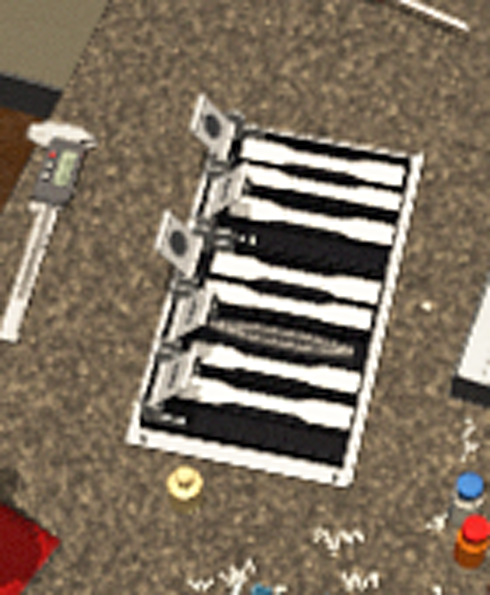

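Tags 1 and 3 show their discs and lie out. Tags 2, 4 and 5 show their bars and lie in. The specimens, tweezers and weight look unmoved, and the arm is clear, so I'm handing in.

```bash
python3 -c "
from h import *
print(robot.hand_in())"
```

```text
the job is handed in; nothing more can be done
None
```

The tags are set as asked, and the job was handed in at about 8 s of the allowed 38 s. Counting from the left (+y), bins 1 and 3 hold two specimens each. Bins 2, 4 (with the tweezers) and 5 hold one each. I only had to push two tags with the shut fingertips: bin 5's in over the bin, then bin 3's out to the front.

The last top and side pictures show discs out at bins 1 and 3 and bars in at bins 2, 4 and 5. By eye, the specimens, tweezers and weight are where they were. At the readings I took, the contact force was about 1 N or less, but I did not read it during the pushes. The arm ended clear of everything, and no check failed or disagreed.

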